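Set the seasoning shaker to its red compartment

ROBOT

A 6-joint arm with a two-finger parallel gripper is mounted at the origin on the work surface. World frame = base frame: x ahead of the robot, y to its left, z up, the work surface at z = 0. Lengths are in m, angles in rad, forces in N, time in s.
With the tool pointing down it reaches from about 0.25 to 0.725 m from the base axis. Payload 4 kg.
Tool frame: the origin (TCP) lies on the centre line of the jaws, within the pads' length; the fingertips stand tip_reach ahead of it and the grasp point (between the pads) lies 5 mm behind it (tip_reach is the distance from the TCP to the fingertips, in m); z points along the fingers, y is the direction in which the jaws open and shut (so a half turn about z gives the same grasp; the last joint's range is limited). The gripper opens to 85 mm and grips with 20 to 120 N. Pads are 22 mm wide; open, the fingers measure 114 mm over their backs; the gripper's body (76 mm by 85 mm) begins 54 mm behind the grasp point. The pads swing forward as they close: fully open they stand 13 mm farther back than shut.
Start: joints at [-1.146, 0.241, 0.005, 1.335, 0, 1.571], TCP at [0.206, -0.456, 0.245] pointing down, gripper open.
Joint ranges: [-2.72, 2.72], [-1.05, 1.87], [-1.09, 1.28], [-1.99, 2.15], [-1.42, 1.44], [-3.14, 3.14]. Speed limits (rad/s): [2.79, 2.79, 3.14, 3.14, 3.14, 3.14].

INTERFACE

Orientations are given as a unit quaternion [x, y, z, w].
In Python, from workcell import * gives the robot as it stands.
- The arm moves only by the tool arm_command, never from a script. Its arguments are lists of equal length, an entry for each row: "translation": the shift along the tool's x, y, z in cm, a list of three; "turn": the turn about the tool's z in rad; "hand": the closure, from 0 (fully open) to 1 (shut). In form: {"translation": [[x, y, z], ...], "turn": [turn, ...], "hand": [hand, ...]}. A call has 1 to 5 rows; each row is the pose to reach, as a shift and turn from the pose commanded when the call began, along the tool's axes at that moment; what a row does not reach only later rows make up. A row lasts 1/12 s, in which the tool goes at most 41.7 mm and 7.16 degrees, less where a joint would pass 70% of its speed; a pose out of reach is approached as far as the arm can. A call with a gripper value outside its range is refused whole. The fingers move at their own pace and stop on an object; the grip force is fixed at half the most. Time passes only in rows, so rows that repeat a pose let the fingers close. It gives the time, the measured TCP pose, the force and the opening at its end, in the units of the state.
- get_obs(): the state, without advancing time (a new reading comes with each control period).
- camera(name): name is "side" or "top" or "wrist"; returns (picture, depth): 400x640x3 uint8, red, green, blue; 400x640 float32, m along the optical axis (not along the pixel's ray), 0 where there is no reading.
- camera_info(name): a dict with "mtx" (3x3 intrinsics, pixels), "world_to_cam" (4x4, takes a point from world to camera coordinates). Camera axes: x right, y down, z forward; pixel columns grow to the right and rows downward; lengths in m; the calibration is good to about 2 mm. A picture is of the moment at which its call begins: read the wrist's pose just before it. camera_info takes no time and is no camera call; for the wrist camera it gives the pose at the moment of the call.
- job_done(): hands the job in, once; it reports no verdict.
Trained networks look in the newest picture that a camera, given by its name, has taken for a name from the list of things; names that differ only in an ending like _2 or _b are one class to them, and where a whole thing is asked for, a point or a joint stands for the part that bears it (a point fixed in the world has none). Each returns a list of dicts, best first, with "conf" (0 to 1); they miss things now and then, are a little off and sometimes report something else, mostly with a low value. They report only what shows in the picture. A call takes as long as a camera call.
- search_frame(camera, name): "location" ([row, column] in pixels, amid what is visible of it).
- spot_point(camera, name): "location" ([row, column] in pixels: a listed point, or the origin of a listed thing).
The state is a dict: "clock": time; "joint_pos": joint angles; "joint_vel": joint speeds; "tau": joint torques, N m; "eef_pos": TCP position; "tool_rot": TCP orientation; "ft_force": force on the tool from outside, world axes, zero at the start; "ft_torque": the same for the moment, N m; "grip_width": finger opening in m.
Only numpy, scipy, OpenCV 4.12 (cv2) and the standard library are available. Lean on these libraries where they do the work, as an engineer would, in place of code of your own. Each camera call takes 0.05 s, during which the arm holds its last target. There are 200 camera calls.

TASK

Two four-compartment seasoning shakers are stuck to the countertop. On the one with the white cap, turn the cap by its raised bar until the pour opening sits squarely over the red compartment, then let go. Leave the black-capped shaker as it is.

Things in the scene. Friction and masses are not known exactly. Their poses are not given: they have to be found in the camera images.
- white_cap (a joint): Turn of the white cap, rad. 0: pour opening centred over the red compartment; grows counterclockwise seen from above (1.57 yellow, 3.1 green, -1.57 blue). Starts between 0.75 and 1.35. Light friction (0.06 N m), no detents, stays where left, stops at +-3.1. Only the cap (flat disc 90 mm across, top 83 mm above the counter) turns; the steel drum (104 mm across) is stuck down.
- white_grip (a point): Grip point on the white cap's turning axis, in its raised white bar, 107 mm above the counter, 24 mm above the flat cap, 10 mm below the bar's top. Bar: 14 mm thick along x, 60 mm long along y, 34 mm high. Axes turn with the cap: z up, x level towards the pour opening (60-degree window beside the bar, out to 42 mm from the axis, showing the compartment's colour).
- white_red (a point): Middle of the red quarter of the coloured rim that shows around the white cap: 48 mm from the turning axis, 75 mm above the counter. Quarters are red, yellow, green, blue, counterclockwise from above. x points level outward from the axis, z up; it does not turn with the cap.
- black_opening (a point): Middle of the pour opening of the other shaker, alike but for its black cap and bar: 30 mm from that cap's turning axis, on its flat top, 83 mm above the counter. x points from that axis to this point; turns with the black cap, which is to be left as it is.

How it is judged:
By the outcome, as a careful person would: the job done as asked, in the order asked, and still so for the second after the job is handed in, with the robot touching nothing.
It also fails if it takes over 29 s, if anything falls off the work surface, if the arm or the gripper's body presses on something with over 40 N, if the wrist force passes 120 N, or if a joint passes its speed limit or range.

## Working session

There is one attempt and no reset: what is moved stays moved. The work goes in short steps, Python scripts to look and compute and a tool call to move; the robot and the scene stay as the last step left them, time stands still between calls to the robot, and variables do not carry over. Pictures are saved under pics/ and viewed, about 8 in all and at most 12, crops included, and the job is handed in when it is done.

Besides the shell and the picture viewer there is one more tool, called after "Emit:" as name([rows], argument=value, ...), one row to a line, values as JSON. arm_command: Moves the arm, as the interface text tells. Its arguments: {"type":"object","properties":{"translation":{"type":"array","items":{"type":"array","items":{"type":"number"}}},"turn":{"type":"array","items":{"type":"number"}},"hand":{"type":"array","items":{"type":"number"}}},"required":["translation","turn","hand"]}

```bash
mkdir -p pics; cat > h.py <<'E'
from workcell import *
import numpy as np, cv2
def ray(name,px):
    i=camera_info(name);K=np.array(i["mtx"]);T=np.linalg.inv(np.array(i["world_to_cam"]))
    d=T[:3,:3]@np.linalg.inv(K)@[px[1],px[0],1];return T[:3,3],d
def atz(name,px,z):
    o,d=ray(name,px);return o+d*(z-o[2])/d[2]
def save(img,f): cv2.imwrite("pics/"+f,img[...,::-1])
Z={"white_grip":.107,"white_red":.075,"black_opening":.083}
E
python3 - <<'E'
from h import *
o=get_obs();print({k:np.round(v,3) for k,v in o.items()})
for c in("top","side"):
    im,d=camera(c);save(im,c+"1.png")
    for n in Z:
        print(c,n,[(np.round(r["location"],1),round(r["conf"],2),np.round(atz(c,r["location"],Z[n]),4)) for r in spot_point(c,n)[:3]])
E
```

```text
{'clock': np.float64(0.0), 'joint_pos': array([-1.146,  0.241,  0.004,  1.335,  0.   ,  1.571]), 'joint_vel': array([-0.001,  0.   ,  0.002,  0.   , -0.   ,  0.001]), 'tau': array([-1.0000e-03, -3.7232e+01,  2.5241e+01,  1.7000e-02, -0.0000e+00,
       -0.0000e+00]), 'eef_pos': array([ 0.206, -0.455,  0.244]), 'tool_rot': array([ 0.978,  0.211, -0.   , -0.001]), 'ft_force': array([ 0.389, -0.485,  0.349]), 'ft_torque': array([-0.008,  0.028, -0.017]), 'grip_width': np.float64(0.086)}
top white_grip [(array([188.5, 264.5]), 0.7, array([0.5579, 0.1102, 0.107 ]))]
top white_red [(array([176.5, 295.2]), 0.89, array([0.5855, 0.0621, 0.075 ]))]
top black_opening [(array([173.9, 291.7]), 0.63, array([0.5886, 0.0676, 0.083 ])), (array([241.8, 459.9]), 0.59, array([ 0.4773, -0.2234,  0.083 ]))]
side white_grip []
side white_red [(array([197.5, 307.2]), 0.62, array([0.5786, 0.0665, 0.075 ]))]
side black_opening [(array([315.1, 406.4]), 0.73, array([ 0.4778, -0.2158,  0.083 ]))]
```

View pics/top1.png

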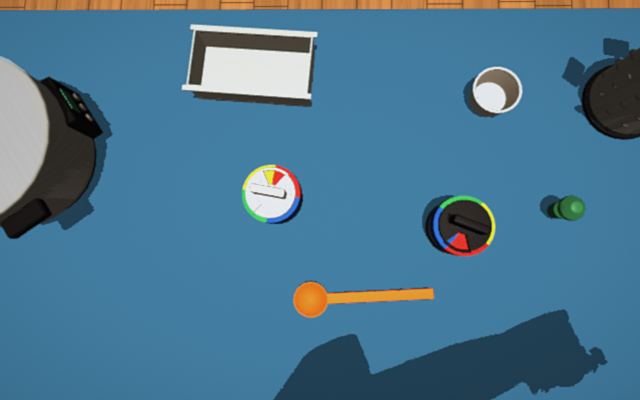

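The white shaker is near px (row 194, col 271), with its opening pointing up over the red/yellow border. The black shaker is near (226, 463). I'll move above the white one for a close look.

Emit:
arm_command([
  [54.5,-35.3,0],
  [54.5,-35.3,0],
  [54.5,-35.3,0],
  [54.5,-35.3,0],
  [54.5,-35.3,0],
], turn=[0,0,0,0,0], hand=[0,0,0,0,0])

```text
clock: 0.82
eef_pos: [0.3192, -0.2788, 0.2454]
tool_rot: [0.978, 0.21, 0.0, 0.0]
ft_force: [1.2, -0.5, -0.3]
grip_width: 0.0853
```

Emit:
arm_command([
  [37,-24,0],
  [37,-24,0],
  [37,-24,0],
  [37,-24,0],
  [37,-24,0],
], turn=[0,0,0,0,0], hand=[0,0,0,0,0])

```text
clock: 1.23
eef_pos: [0.432, -0.103, 0.2457]
tool_rot: [0.978, 0.211, 0.0, 0.0]
ft_force: [1.1, -0.4, -0.5]
grip_width: 0.0855
```

Emit:
arm_command([
  [19.6,-12.7,0],
  [19.6,-12.7,0],
  [19.6,-12.7,0],
  [19.6,-12.7,0],
  [19.6,-12.7,0],
], turn=[0,0,0,0,0], hand=[0,0,0,0,0])

```text
clock: 1.65
eef_pos: [0.5446, 0.0724, 0.2454]
tool_rot: [0.977, 0.211, 0.0, 0.0]
ft_force: [0.8, -0.7, -0.5]
grip_width: 0.0858
```

```bash
python3 - <<'E'
from h import *
o=get_obs();print({k:np.round(v,3) for k,v in o.items() if k in("clock","joint_pos","eef_pos","tool_rot")})
im,d=camera("wrist");save(im,"w1.png")
for n in Z:
    print(n,[(np.round(r["location"],1),round(r["conf"],2),np.round(atz("wrist",r["location"],Z[n]),4)) for r in spot_point("wrist",n)[:3]])
E
```

```text
{'clock': np.float64(1.65), 'joint_pos': array([ 0.132,  0.339,  0.14 ,  1.371, -0.   ,  2.849]), 'eef_pos': array([0.545, 0.072, 0.245]), 'tool_rot': array([0.977, 0.211, 0.   , 0.   ])}
white_grip [(array([168.5, 291.5]), 0.95, array([0.5564, 0.1096, 0.107 ]))]
white_red [(array([150.5, 337.2]), 0.73, array([0.5835, 0.0722, 0.075 ]))]
black_opening []
```

View pics/w1.png

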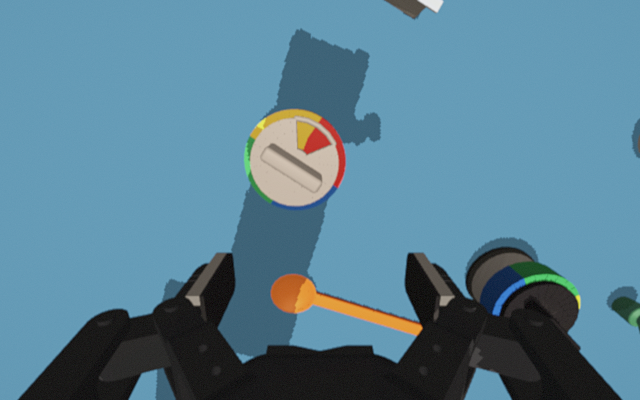

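The cap is at about (159, 295), its bar runs from upper left to lower right, and the opening straddles yellow and red. I'll rectify this and measure the angles.

```bash
cat >> h.py <<'E'
def rectify(name,im,c,z,half=.07,n=560):
    i=camera_info(name);K=np.array(i["mtx"]);W=np.array(i["world_to_cam"])
    # output: up=+x, left=+y
    g=np.linspace(half,-half,n);X,Y=np.meshgrid(c[0]+g,c[1]+g,indexing="ij")
    P=np.stack([X,Y,np.full_like(X,z)],-1)@W[:3,:3].T+W[:3,3]
    p=(P@K.T);p=(p[...,:2]/p[...,2:]).astype(np.float32)
    return cv2.remap(im,p[...,0],p[...,1],cv2.INTER_LINEAR),X,Y
def masks(im):
    h=cv2.cvtColor(im,cv2.COLOR_RGB2HSV);H,S,V=cv2.split(h);ok=(S>120)&(V>70)
    return {"red":ok&((H<8)|(H>170)),"yellow":ok&(H>17)&(H<33),"green":ok&(H>45)&(H<75),"blue":ok&(H>105)&(H<130)&(S>170)}
def measure(name,im,c0):
    R,X,Y=rectify(name,im,c0,.075);m=masks(R)
    c=np.array(c0,float)
    a=sum(m.values())>0
    for _ in range(8): # robust outer-circle fit: outermost coloured pixel per direction
        r=np.hypot(X-c[0],Y-c[1]);t=np.arctan2(Y-c[1],X-c[0]);pts=[]
        for b in np.linspace(-np.pi,np.pi,120):
            s=a&(abs(t-b)<.03)&(r<.058)&(r>.040)
            if s.sum()>5:
                k=np.argmax(np.where(s,r,0));pts.append((X.flat[k],Y.flat[k]))
        p=np.array(pts);A=np.c_[2*p,np.ones(len(p))];q=np.linalg.lstsq(A,(p**2).sum(1),rcond=None)[0];c=q[:2]
    print("rim centre",c.round(4),"radius",np.sqrt(q[2]+c@c).round(4),"n",len(p))
    r=np.hypot(X-c[0],Y-c[1]);t=np.arctan2(Y-c[1],X-c[0]);ring=(r>.0455)&(r<.0525)
    for k in m:
        s=m[k]&ring
        if s.sum()>20:
            z=np.exp(1j*t[s]);mu=np.angle(z.mean());d=np.angle(z*np.exp(-1j*mu));print(k,s.sum(),"mean",np.degrees(mu).round(1),"range",np.degrees(mu+np.percentile(d,[1,99])).round(1))
    R2,X,Y=rectify(name,im,c,.083);m=masks(R2);r=np.hypot(X-c[0],Y-c[1]);t=np.arctan2(Y-c[1],X-c[0])
    for k in m:
        s=m[k]&(r<.040)&(r>.012)
        if s.sum()>60: print(" window",k,s.sum(),np.degrees(np.percentile(t[s],[2,50,98])).round(1))
    return c,R2
E
python3 - <<'E'
from h import *
im=cv2.imread("pics/w1.png")[...,::-1].copy()
c,R=measure("wrist",im,(.556,.109));save(R,"r1.png")
E
```

```text
rim centre [0.554  0.1052] radius 0.0517 n 120
red 7133 mean -52.1 range [-95.7  -8.8]
yellow 7391 mean 37.8 range [-5.8 82.8]
green 4862 mean 124.6 range [ 85.4 171.3]
blue 3413 mean -139.5 range [-184.4  -99.9]
 window red 5281 [-35.4 -20.9  -6.9]
 window yellow 4073 [-4.7  6.  17.7]
```

View pics/r1.png

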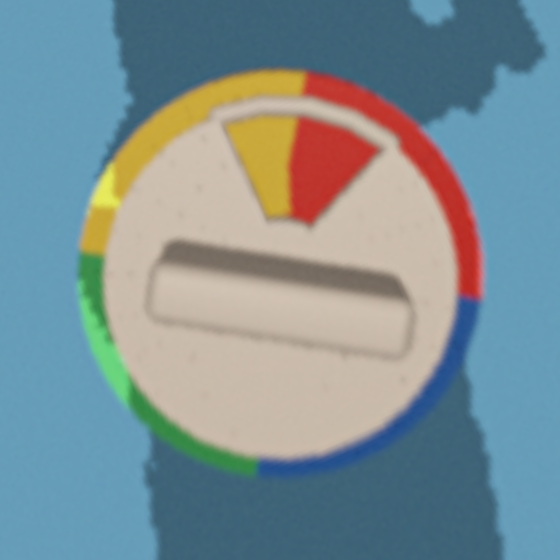

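Emit:
arm_command([
  [2.2,-2.6,0],
  [2.2,-2.6,0],
  [2.2,-2.6,0],
  [2.2,-2.6,0],
  [2.2,-2.6,0],
], turn=[-0.12,-0.24,-0.36,-0.48,-0.6], hand=[0,0,0,0,0])

```text
clock: 2.27
eef_pos: [0.5525, 0.1015, 0.2456]
tool_rot: [0.871, 0.492, -0.0, 0.0]
ft_force: [0.1, -0.7, -0.3]
grip_width: 0.0853
```

Emit:
arm_command([
  [0,0,0],
  [0,0,0],
  [0,0,0],
  [0,0,0],
  [0,0,0],
], turn=[-0.12,-0.24,-0.36,-0.405,-0.405], hand=[0,0,0,0,0])

```text
clock: 2.68
eef_pos: [0.5526, 0.1013, 0.2458]
tool_rot: [0.756, 0.655, -0.0, 0.0]
ft_force: [-0.1, 0.4, -0.3]
grip_width: 0.0855
```

```bash
python3 - <<'E'
from h import *
import workcell
print({k:getattr(workcell,k) for k in dir(workcell) if "tip" in k or "reach" in k})
o=get_obs();print({k:np.round(v,4) for k,v in o.items() if k in("clock","joint_pos","eef_pos","tool_rot")})
im,d=camera("wrist");save(im,"w2.png")
c,R=measure("wrist",im,(.554,.105))
im2,d=camera("top")
measure("top",im2,(.554,.105))
E
```

```text
{'Unreachable': <class 'workcell.Unreachable'>, 'tip_reach': 0.014}
{'clock': np.float64(2.6833), 'joint_pos': array([ 1.8140e-01,  3.6420e-01,  1.7700e-01,  1.3836e+00, -3.0000e-04,
        1.8950e+00]), 'eef_pos': array([0.5526, 0.1013, 0.2458]), 'tool_rot': array([ 7.557e-01,  6.549e-01, -1.000e-04,  1.000e-04])}
rim centre [0.5552 0.1069] radius 0.052 n 120
red 4477 mean -51.2 range [-95.6  -9.9]
yellow 7358 mean 41.7 range [-6.4 82.4]
green 7549 mean 126.9 range [ 85.2 171.9]
blue 2894 mean -155.3 range [-183.9 -101.9]
 window red 5771 [-36.  -20.3  -5.5]
 window yellow 3490 [-2.9  6.4 16.8]
rim centre [0.5542 0.1036] radius 0.0523 n 91
red 7238 mean -53.8 range [-95.3  -7.3]
yellow 2222 mean 13.7 range [-3.5 32.1]
green 2969 mean 150.2 range [114.9 169.4]
blue 8125 mean -143.4 range [-186.1 -100.7]
 window red 4772 [-32.5 -19.3  -7.2]
 window yellow 4211 [-3.2  8.4 19.8]
```

Emit:
arm_command([
  [0.4,0.15,4],
  [0.4,0.15,8],
  [0.4,0.15,11],
  [0.4,0.15,13],
  [0.4,0.15,14.2],
], turn=[0,0,0,0,0], hand=[0,0,0,0,0])

```text
clock: 3.2
eef_pos: [0.5528, 0.1057, 0.1001]
tool_rot: [0.756, 0.655, -0.002, -0.001]
ft_force: [-0.8, -1.0, -0.5]
grip_width: 0.0853
```

Emit:
arm_command([
  [0,0,0],
  [0,0,0],
  [0,0,0],
  [0,0,0],
  [0,0,0],
], turn=[0,0,0,0,0], hand=[0.3,0.5,0.6,0.65,0.7])

```text
clock: 3.62
eef_pos: [0.5562, 0.1069, 0.1049]
tool_rot: [0.755, 0.655, 0.001, 0.001]
ft_force: [-0.8, -0.6, 0.7]
grip_width: 0.0265
```

```bash
python3 - <<'E'
from h import *
o=get_obs();print({k:np.round(v,4) for k,v in o.items() if k in("clock","joint_pos","eef_pos","tool_rot","ft_force","ft_torque","grip_width")})
im,d=camera("wrist");save(im,"w3.png")
E
```

```text
{'clock': np.float64(3.6167), 'joint_pos': array([ 0.1899,  0.4642, -0.0515,  1.0522,  0.    ,  1.902 ]), 'eef_pos': array([0.5562, 0.1069, 0.1049]), 'tool_rot': array([7.552e-01, 6.554e-01, 1.300e-03, 7.000e-04]), 'ft_force': array([-0.7943, -0.6157,  0.7354]), 'ft_torque': array([0.0256, 0.0501, 0.0345]), 'grip_width': np.float64(0.0265)}
```

View pics/w3.png

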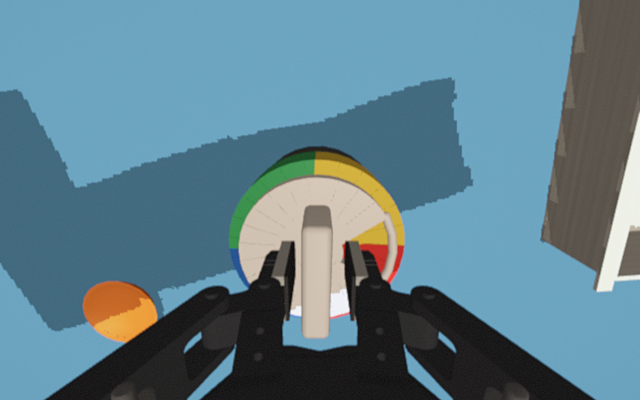

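The bar stands centred between the pads, aligned with them. I'll close the gripper and turn.

Emit:
arm_command([
  [0,0,0],
  [0,0,0],
  [0,0,0],
  [0,0,0],
  [0,0,0],
], turn=[0,0,0,0,0], hand=[0.8,0.9,1,1,1])

```text
clock: 4.08
eef_pos: [0.5546, 0.107, 0.1043]
tool_rot: [0.755, 0.656, -0.0, -0.0]
ft_force: [-4.0, 0.4, 4.6]
grip_width: 0.0131
```

Emit:
arm_command([
  [0,0,0],
  [0,0,0],
  [0,0,0],
  [0,0,0],
  [0,0,0],
], turn=[0.06,0.14,0.22,0.3,0.38], hand=[1,1,1,1,1])

```text
clock: 4.5
eef_pos: [0.5554, 0.1067, 0.1043]
tool_rot: [0.866, 0.499, 0.0, 0.0]
ft_force: [-1.9, -0.1, 4.0]
grip_width: 0.013
```

Emit:
arm_command([
  [0,0,0],
  [0,0,0],
  [0,0,0],
  [0,0,0],
  [0,0,0],
], turn=[0.08,0.16,0.24,0.32,0.385], hand=[1,1,1,1,1])

```text
clock: 4.92
eef_pos: [0.556, 0.1062, 0.1043]
tool_rot: [0.946, 0.324, 0.001, 0.001]
ft_force: [1.0, -2.5, 2.0]
grip_width: 0.0129
```

Emit:
arm_command([
  [0,0,0],
  [0,0,0],
  [0,0,0],
  [0,0,0],
  [0,0,0],
], turn=[0,0,0,0,0], hand=[1,1,0.5,0,0])

```text
clock: 5.33
eef_pos: [0.5548, 0.1072, 0.1028]
tool_rot: [0.945, 0.327, -0.0, -0.0]
ft_force: [0.3, -0.7, -0.4]
grip_width: 0.0487
```

Emit:
arm_command([
  [0,0,0],
  [0,0,0],
  [0,0,0],
  [0,0,0],
  [0,0,0],
], turn=[0,0,0,0,0], hand=[0,0,0,0,0])

```text
clock: 5.75
eef_pos: [0.5552, 0.1069, 0.1032]
tool_rot: [0.945, 0.326, -0.0, -0.0]
ft_force: [-0.7, 0.3, 0.4]
grip_width: 0.0855
```

Emit:
arm_command([
  [0,0,-3],
  [0,0,-6],
  [0,0,-10],
  [0,0,-14],
  [0,0,-14],
], turn=[0,0,0,0,0], hand=[0,0,0,0,0])

```text
clock: 6.17
eef_pos: [0.5592, 0.1076, 0.2526]
tool_rot: [0.945, 0.326, 0.008, 0.001]
ft_force: [1.0, -0.0, 1.2]
grip_width: 0.0857
```

```bash
python3 - <<'E'
from h import *
o=get_obs();print({k:np.round(v,4) for k,v in o.items() if k in("clock","joint_pos","eef_pos","tool_rot","ft_force","grip_width")})
im,d=camera("wrist");save(im,"w4.png")
c,R=measure("wrist",im,(.5545,.1055));save(R,"r4.png")
im,d=camera("top");save(im,"top4.png")
measure("top",im,(.5545,.1055))
E
```

```text
{'clock': np.float64(6.1667), 'joint_pos': array([1.9010e-01, 3.6520e-01, 1.9600e-01, 1.3859e+00, 1.0000e-04,
       2.6668e+00]), 'eef_pos': array([0.5592, 0.1076, 0.2526]), 'tool_rot': array([0.9452, 0.3263, 0.0078, 0.0011]), 'ft_force': array([ 1.0003, -0.0108,  1.2411]), 'grip_width': np.float64(0.0857)}
rim centre [0.5544 0.1071] radius 0.0516 n 117
red 4949 mean -49.4 range [-96.4  -9.7]
yellow 7982 mean 37.7 range [-6.8 82.9]
green 5689 mean 126.9 range [ 85.9 172.1]
blue 1492 mean -158.7 range [-183.9 -101.3]
 window red 9451 [-77.7 -52.9 -27.8]
rim centre [0.5543 0.1044] radius 0.0528 n 120
red 7188 mean -53.5 range [-95.2  -7.8]
yellow 6409 mean 37.0 range [-3.9 82.1]
green 5921 mean 131.4 range [ 85.3 169.9]
blue 8213 mean -142.8 range [-185.3 -100.5]
 window red 9797 [-75.8 -50.6 -25.4]
```

View pics/r4.png

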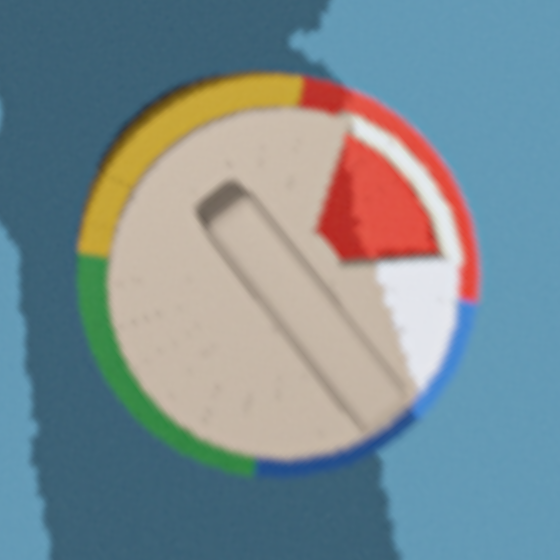

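The opening shows only red: its centre is at −52.7° (wrist) and −50.6° (top), against about −52° for the middle of red. The gripper is open and clear, so I'm handing in.

```bash
python3 -c "
from workcell import *
print(get_obs()['clock'],job_done())"
```

```text
the job is handed in; nothing more can be done
6.2667 None
```

I turned the white cap about 0.765 rad clockwise by its bar, so the pour opening now sits over the red compartment. I then opened the gripper, raised it about 15 cm clear and handed the job in at 6.3 s.

- **Alignment:** after release, the opening showed only red. Its centre measured −52.7° with the wrist camera and −50.6° with the top camera, against about −52° for the middle of the red quarter. The jaws' own heading was −51.9°, which agrees.
- **Disagreements:** the two cameras differ by about 2° on the opening. They also put the turning axis 1 to 3 mm apart. The network's first estimate of the grip point was about 4 mm off the fitted rim centre, so I used the rim fit instead.
- **Forces:** the readings I saw at the wrist stayed below about 7 N.
- **Black shaker:** the arm passed well above it and never touched it. I did not measure it again at the end.

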